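Stand the casting flasks on their rubber bases

ROBOT

A 6-joint arm with a two-finger parallel gripper is mounted at the origin on the work surface. World frame = base frame: x ahead of the robot, y to its left, z up, the work surface at z = 0. Lengths are in mm, angles in rad, forces in N, time in s.
With the tool pointing down it reaches from about 225 to 875 mm from the base axis. Payload 3.4 kg.
Tool frame: the origin (TCP) lies between the finger pads; the fingertips stand env.tcp_to_tips ahead of it and the grasp point (between the pads) is the TCP (env.tcp_to_tips is the distance from the TCP to the fingertips, in mm); z points along the fingers, y is the line along which they close (so a half turn about z gives the same grasp; the last joint's range is limited). The gripper opens to 85 mm and grips with 20 to 120 N. Pads are 22 mm wide; open, the fingers measure 114 mm over their backs; the gripper's body (76 mm by 85 mm) begins 54 mm behind the grasp point. The pads swing forward as they close: fully open they stand 13 mm farther back than shut.
Start: joints at [-1.38, 0.276, 1.505, -0, 1.361, -0.121], TCP at [176.393, -547.308, 250.328] pointing down, gripper open.
Joint ranges: [-2.89, 2.89], [-0.75, 2.08], [0.22, 2.7], [-1.18, 4.32], [0.11, 2.71], [-2.7, 2.7]. Speed limits (rad/s): [2.57, 2.57, 3.14, 3.14, 3.14, 3.14].

INTERFACE

Orientations are given as a unit quaternion [w, x, y, z].
In Python, from station import env gives the robot as it stands. The module is installed in compiled form; this text tells all that it offers.
- The arm moves only by the shell command python3 -m pendant 'ROWS'. ROWS is JSON, a list of rows, each a list of 3 entries, a list of its own where there are three numbers: the opening, from -1 (shut) to 1 (fully open), then the shift along the tool's x, y, z in cm, then the turn, a rotation vector about the tool's x, y, z in rad. In form: [[fingers, [dx, dy, dz], [ax, ay, az]], ...]. A call has 1 to 20 rows; each row is the pose to reach, as a shift and turn from the pose commanded when the call began, along the tool's axes at that moment; what a row does not reach only later rows make up. A row lasts 1/8 s, in which the tool goes at most 62.5 mm and 10.7 degrees, less where a joint would pass 70% of its speed; a pose out of reach is approached as far as the arm can. A call with a gripper value outside its range is refused whole. The fingers move at their own pace and stop on an object; the grip force is fixed at half the most. Time passes only in rows, so rows that repeat a pose let the fingers close. It gives the time, the measured TCP pose, the force, the opening and the grip force at its end, in the units of the state.
- env.read_state(): the state, without advancing time (a new reading comes with each control period).
- env.capture(name): name is "side" or "top" or "wrist"; returns the picture (400x640x3 uint8, blue, green, red); there is no depth.
- env.calibration(name): a dict with "camera_matrix" (3x3 intrinsics, pixels), "rvec" (rotation vector, rad) and "tvec" (3), from world to camera coordinates, as OpenCV has them; the wrist camera has in their place "hand_eye" (4x4, takes a point from camera to tool coordinates, whose origin is the TCP and whose axes are the flange's). Camera axes: x right, y down, z forward; pixel columns grow to the right and rows downward; lengths in mm; the calibration is good to about 2 mm. A picture is of the moment at which its call begins: read the wrist's pose just before it. calibration takes no time and is no camera call.
- env.sign_off(): hands the job in; it is judged then, once.
The state is a dict: "time_s": time; "qpos": joint angles; "joint_vel": joint speeds; "joint_torque": joint torques, N m; "tool_pos": TCP position; "ee_rot": TCP orientation; "ft_force": force on the tool from outside, world axes, zero at the start; "ft_torque": the same for the moment, N m; "grip_width": finger opening in mm; "grip_force": force on a finger pad.
Only numpy, scipy, OpenCV 4.12 (cv2) and the standard library are available. Lean on these libraries where they do the work, as an engineer would, in place of code of your own. Each camera call takes 0.05 s, during which the arm holds its last target. There are 200 camera calls.

TASK

Set up the four open steel casting flasks for the next casting: stand each one upright in the rubber base of its own size, the largest flask in the largest base and so on down to the smallest, flat on the floor of the base inside the rim. Do not knock a flask over, and leave the glass jar and the lidded tin where they are.

Things in the scene. Friction and masses are not known exactly. Their poses are not given: they have to be found in the camera images.
- flask_xl: loose casting flask, largest of four: a plain bright steel tube open at both ends, standing upright; outside diameter 68, height 75, wall 3 mm, about 360 g. Origin: centre of its lower end, z up along the tube; yaw means nothing
- flask_l: loose casting flask, second largest of four: a plain bright steel tube open at both ends, standing upright; outside diameter 54, height 67, wall 3 mm, about 250 g. Origin: centre of its lower end, z up along the tube; yaw means nothing
- flask_m: loose casting flask, third largest of four: a plain bright steel tube open at both ends, standing upright; outside diameter 40, height 58, wall 2.5 mm, about 130 g. Origin: centre of its lower end, z up along the tube; yaw means nothing
- flask_s: loose casting flask, smallest of four: a plain bright steel tube open at both ends, standing upright; outside diameter 28, height 50, wall 2 mm, about 60 g. Origin: centre of its lower end, z up along the tube; yaw means nothing
- base_xl: dark grey rubber flask base, largest of four, fixed to the bench: a round dish, rim inside diameter 84, outside 94, rim top 12 mm above the bench, flat floor for the tube 6 mm above the bench; in the middle a button of 44 mm diameter, 9 mm above the floor, that stands inside the tube. The 68 mm flask has 8 mm of play all round. Origin: centre of its underside, on the bench, z up
- base_l: dark grey rubber flask base, second largest of four, fixed to the bench: a round dish, rim inside diameter 70, outside 80, rim top 12 mm above the bench, flat floor for the tube 6 mm above the bench; in the middle a button of 30 mm diameter, 9 mm above the floor, that stands inside the tube. The 54 mm flask has 8 mm of play all round. Origin: centre of its underside, on the bench, z up
- base_m: dark grey rubber flask base, third largest of four, fixed to the bench: a round dish, rim inside diameter 56, outside 66, rim top 12 mm above the bench, flat floor for the tube 6 mm above the bench; in the middle a button of 17 mm diameter, 9 mm above the floor, that stands inside the tube. The 40 mm flask has 8 mm of play all round. Origin: centre of its underside, on the bench, z up
- base_s: dark grey rubber flask base, smallest of four, fixed to the bench: a round dish, rim inside diameter 44, outside 54, rim top 12 mm above the bench, flat floor for the tube 6 mm above the bench; in the middle a button of 6 mm diameter, 9 mm above the floor, that stands inside the tube. The 28 mm flask has 8 mm of play all round. Origin: centre of its underside, on the bench, z up
- jar: bystander: a loose closed amber glass jar with a brass lid, diameter 60, height 78 mm, about 300 g; origin at the centre of its underside
- tin: bystander: a loose closed round aluminium tin with a small brass knob on its lid, diameter 49, height 58 mm with the knob (50 without), about 120 g; origin at the centre of its underside
Things that resemble listed ones, but are neither listed nor needed, are in the scene too. What is shaped like the base_m but red is not meant. What is shaped like the flask_xl but green is not meant.

How it is judged (in metres and radians):
At the end, for the whole second after the job is handed in: Each of the four flasks stands upright (within 0.08 rad) and at rest in the base of its size, its axis within 11 mm of the base's centre and its lower end on the floor of the base (3 to 9 mm above the base's underside); the jar and the tin are within 20 mm of where they were (horizontal distance between flask_xl and base_xl below 0.011 m and z of flask_xl in the frame of base_xl between 0.003 and 0.009 m and angle between each of flask_xl, flask_l, flask_m, flask_s's own z axis and vertical below 0.08 rad and linear speed of each of flask_xl, flask_l, flask_m, flask_s below 0.02 m/s and angular speed of each of flask_xl, flask_l, flask_m, flask_s below 0.2 rad/s and horizontal distance between flask_l and base_l below 0.011 m and z of flask_l in the frame of base_l between 0.003 and 0.009 m and horizontal distance between flask_m and base_m below 0.011 m and z of flask_m in the frame of base_m between 0.003 and 0.009 m and horizontal distance between flask_s and base_s below 0.011 m and z of flask_s in the frame of base_s between 0.003 and 0.009 m and distance of each of jar, tin from where it was at the start of the episode below 0.02 m); the robot touches nothing.
It fails at once if the jar is pushed more than 20 mm from its place or tipped over (distance of jar from where it was at the start of the episode above 0.02 m or angle between jar's own z axis and vertical above 0.4 rad).
It fails at once if the tin is pushed more than 20 mm from its place or tipped over (distance of tin from where it was at the start of the episode above 0.02 m or angle between tin's own z axis and vertical above 0.4 rad).
It fails at once if a flask is knocked over (angle between any of flask_xl, flask_l, flask_m, flask_s's own z axis and vertical above 0.8 rad).
It also fails if it takes over 93 s, if anything falls off the work surface, if the arm or the gripper's body presses on something with over 40 N, if the wrist force passes 120 N, or if a joint passes its speed limit or range.

## Working session

There is one attempt and no reset: what is moved stays moved. The work goes in short steps, Python scripts to look and compute and a shell command to move; the robot and the scene stay as the last step left them, time stands still between calls to the robot, and variables do not carry over. Pictures are saved under pics/ and viewed, at most 14 in all, crops included, and the job is handed in when it is done.

```bash
mkdir -p pics
python3 - <<'E'
from station import env
import cv2
for n in ("top","side"):
    cv2.imwrite(f"pics/{n}0.png",env.capture(n))
    c=env.calibration(n);print(n,{k:__import__('numpy').round(v,3).tolist() for k,v in c.items()})
s=env.read_state();print(s, env.tcp_to_tips); print(env.calibration("wrist"))
E
```

```text
top {'camera_matrix': [[490.215, 0.0, 319.321], [0.0, 490.215, 200.92], [0.0, 0.0, 1.0]], 'rvec': [2.17, -2.132, 0.096], 'tvec': [17.577, 522.83, 1245.035]}
side {'camera_matrix': [[486.636, 0.0, 321.169], [0.0, 486.636, 205.586], [0.0, 0.0, 1.0]], 'rvec': [0.24, -2.813, 1.187], 'tvec': [494.942, 77.568, 1153.611]}
{'time_s': 0.1, 'qpos': array([-1.37998672e+00,  2.76499594e-01,  1.50603098e+00,  1.20996599e-05,
        1.36069303e+00, -1.21022471e-01]), 'joint_vel': array([-0.00057307, -0.0005551 , -0.00247081, -0.00152827, -0.00050546,
       -0.00178038]), 'joint_torque': array([ 1.15663202e-03, -4.17698050e+01, -2.46404690e+01, -2.74217127e-04,
        5.84703012e-03,  1.96449001e-06]), 'tool_pos': array([ 176.31181297, -546.82692964,  249.53478474]), 'ee_rot': array([-8.15182407e-04,  9.87869566e-01,  1.55283788e-01, -2.25368099e-05]), 'ft_force': array([ 0.06793806, -0.29555323, -0.68279011]), 'ft_torque': array([-0.00145516,  0.02613892,  0.04999221]), 'grip_force': 0.0, 'grip_width': 85.41291104548122} 19.0
{'camera_matrix': array([[277.01402533,   0.        , 320.70720741],
       [  0.        , 277.01402533, 204.60940293],
       [  0.        ,   0.        ,   1.        ]]), 'hand_eye': array([[-3.45575742e-04, -9.48996408e-01, -3.15286693e-01,
         8.03137219e+01],
       [ 9.99999939e-01, -3.45460719e-04, -5.62495656e-05,
         3.45409866e-01],
       [-5.55385320e-05, -3.15286693e-01,  9.48996469e-01,
        -1.24098571e+02],
       [ 0.00000000e+00,  0.00000000e+00,  0.00000000e+00,
         1.00000000e+00]])}
```

View pics/top0.png

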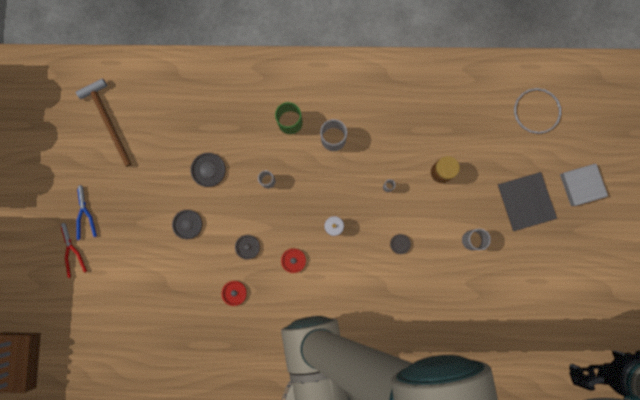

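View pics/side0.png

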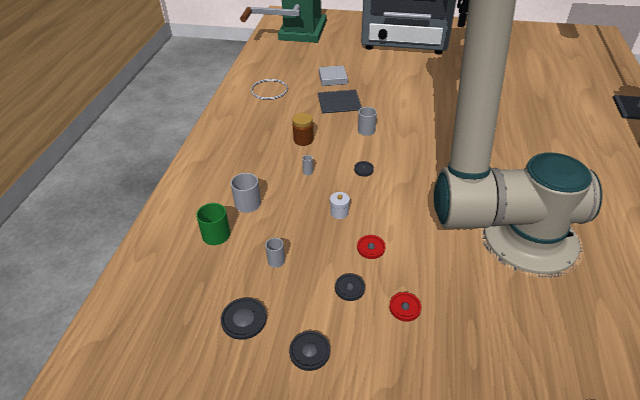

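The top view shows the flasks at XL (334,134), L (477,240), M (267,180) and S (390,186). The dark bases are at XL (209,170), L (188,225), M (248,247) and S (401,244). The jar is at (446,170), the tin at (334,226), and red and green decoys are nearby. The side view agrees. Next I'll segment both views and fit the positions.

```bash
cat > h.py <<'E'
from station import env
import cv2, numpy as np
from scipy.optimize import least_squares
# name: radius, height, seed top, seed side, base?
O={'fxl':(34,75,(334,134),(246,195)),'fl':(27,67,(477,240),(367,122)),'fm':(20,58,(267,180),(275,252)),'fs':(14,50,(390,186),(308,165)),
'bxl':(47,12,(209,170),(244,318)),'bl':(40,12,(188,225),(310,350)),'bm':(33,12,(248,247),(350,287)),'bs':(27,12,(401,244),(364,169)),
'jar':(30,78,(446,170),(303,130)),'tin':(24.5,50,(334,226),(340,206))}
def proj(n,P):
    c=env.calibration(n);return cv2.projectPoints(np.float64(P).reshape(-1,1,3),c['rvec'],c['tvec'],c['camera_matrix'],None)[0][:,0]
def cyl(x,y,r,h,z0=0):
    a=np.linspace(0,2*np.pi,72,endpoint=False);cs=np.c_[x+r*np.cos(a),y+r*np.sin(a)]
    return np.r_[np.c_[cs,0*a+z0],np.c_[cs,0*a+z0+h]]
def feat(p): p=np.asarray(p); return np.r_[(p.max(0)+p.min(0))/2,p.max(0)-p.min(0)]
def blob(img,seed,r=32):
    u,v=seed;u0,v0=max(u-r,0),max(v-r,0);im=img[v0:v+r,u0:u+r]
    hsv=cv2.cvtColor(im,cv2.COLOR_BGR2HSV);m=((hsv[...,1]<75)).astype(np.uint8)
    k,lab,st,ce=cv2.connectedComponentsWithStats(m)
    i=min((i for i in range(1,k) if st[i,4]>60),key=lambda i:np.hypot(*(ce[i]+[u0,v0]-seed)))
    x,y,w,h,a=st[i];return np.array([u0+x+w/2-.5,v0+y+h/2-.5,w-1,h-1])
def fit(names,T,S,z0=0):
    for k in names:
        r,h,st,ss=O[k];obs={}
        for n,im,s in (('top',T,st),('side',S,ss)):
            if im is not None: obs[n]=blob(im,s)
        x0=least_squares(lambda p:(proj('top',[[p[0],p[1],h/2]])[0]-st)/1,[500,0]).x
        f=lambda p:np.concatenate([(feat(cv2.convexHull(proj(n,cyl(*p,r,h,z0)).astype(np.float32))[:,0])-o)[:2] for n,o in obs.items()])
        q=least_squares(f,x0)
        print(k,q.x.round(1),'res',q.fun.round(1),'size obs/model',[(o[2:].tolist(),feat(proj(n,cyl(*q.x,r,h,z0)))[2:].round(1).tolist()) for n,o in obs.items()])
E
python3 - <<'E'
from h import *
T,S=cv2.imread('pics/top0.png'),cv2.imread('pics/side0.png')
fit([k for k in O if k!='jar'],T,S)
# click jar
x=least_squares(lambda p:np.r_[proj('side',[[*p,39]])[0]-(303,130)],[500,-200]).x;print('jar',x)
E
```

```text
fxl [699.   -8.4] res [ 0.6 -0.9 -0.5 -0.5] size obs/model [([27.0, 31.0], [26.7, 32.5]), ([30.0, 39.0], [30.7, 40.2])]
fl [ 428.4 -377.4] res [ 1.4  0.7 12.3  7.9] size obs/model [([28.0, 22.0], [29.1, 22.1]), ([41.0, 45.0], [19.4, 29.2])]
fm [575.5 165.3] res [0.8 1.3 1.6 0.4] size obs/model [([18.0, 17.0], [18.1, 18.5]), ([19.0, 30.0], [19.8, 30.4])]
fs [ 565.3 -156.8] res [ 1.1  0.9  1.4 -0.7] size obs/model [([12.0, 12.0], [13.0, 13.4]), ([10.0, 20.0], [10.9, 20.8])]
bxl [603.8 325.3] res [ 1.4  0.5  1.4 -1.1] size obs/model [([33.0, 33.0], [35.9, 35.3]), ([45.0, 41.0], [46.7, 42.6])]
bl [455.1 374.7] res [ 1.4  1.   2.5 -0.7] size obs/model [([29.0, 28.0], [31.3, 30.4]), ([40.0, 39.0], [41.3, 40.6])]
bm [400.1 212.9] res [ 0.9  0.5  1.3 -0.5] size obs/model [([24.0, 23.0], [25.7, 25.3]), ([29.0, 26.0], [30.7, 28.2])]
bs [ 415.4 -188.2] res [ 1.1 -0.   0.9  0.2] size obs/model [([20.0, 18.0], [21.4, 20.9]), ([19.0, 14.0], [19.9, 16.0])]
tin [459.9 -12.3] res [ 0.1 -0.4  0.   0.2] size obs/model [([20.0, 19.0], [19.3, 20.1]), ([20.0, 26.0], [20.1, 28.2])]
jar [ 607.41994348 -291.33438701]
```

```bash
python3 -m pendant '[[1,[31.7,-15.7,0],[0,0,0.312]],[1,[31.7,-15.7,0],[0,0,0.312]],[1,[31.7,-15.7,0],[0,0,0.312]],[1,[31.7,-15.7,0],[0,0,0.312]],[1,[31.7,-15.7,0],[0,0,0.312]],[1,[31.7,-15.7,0],[0,0,0.312]],[1,[31.7,-15.7,0],[0,0,0.312]],[1,[31.7,-15.7,0],[0,0,0.312]],[1,[31.7,-15.7,0],[0,0,0.312]],[1,[31.7,-15.7,0],[0,0,0.312]]]'
cat >> h.py <<'E'
from scipy.spatial.transform import Rotation as R
def wcam():
    s=env.read_state();im=env.capture('wrist');w,x,y,z=s['ee_rot']
    c=env.calibration('wrist');T=np.eye(4);T[:3,:3]=R.from_quat([x,y,z,w]).as_matrix();T[:3,3]=s['tool_pos']
    M=np.linalg.inv(T@c['hand_eye']);return im,M,c['camera_matrix']
def wproj(M,K,P):
    P=np.asarray(P,float).reshape(-1,3);p=P@M[:3,:3].T+M[:3,3];return (p@K.T)[:,:2]/p[:,2:]
def circ(M,K,x,y,r,z):
    a=np.linspace(0,2*np.pi,72);return wproj(M,K,np.c_[x+r*np.cos(a),y+r*np.sin(a),0*a+z])
def ov(name,items):
    im,M,K=wcam();np.savez('pics/'+name+'.npz',im=im,M=M,K=K);o=im.copy()
    for (x,y,r,z) in items: cv2.polylines(o,[np.int32(circ(M,K,x,y,r,z)*16)],True,(0,255,0),1,cv2.LINE_AA,4)
    cv2.imwrite('pics/'+name+'.png',o)
E
python3 - <<'E'
from h import *
ov('w1',[(428.4,-377.4,27,67),(565.3,-156.8,14,50),(415.4,-188.2,27,12)])
E
```

```text
time_s: 1.35
tool_pos: [429.2, -301.5, 250.3]
ee_rot: [0.0, 1.0, -0.001, -0.0]
ft_force: [0.2, 0.2, 0.2]
grip_width: 85.5
grip_force: 0.0
```

View pics/w1.png

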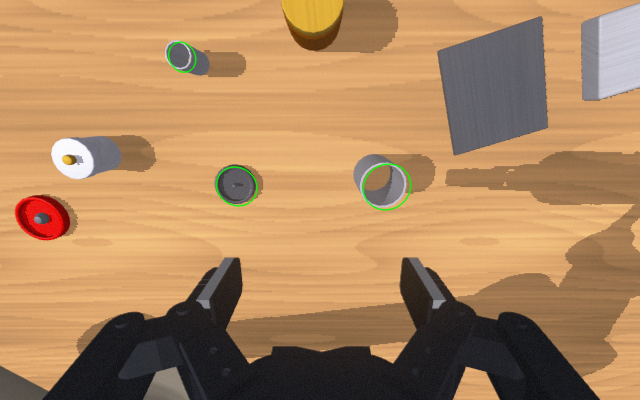

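The wrist view matches the estimates. S is at (182,57), its base at (237,185) and L at (384,183), with L's overlay about 3 px off. I'll refine these from this image.

```bash
cat >> h.py <<'E'
def wfit(name,items,z0=0,R_=45):
    d=np.load('pics/'+name+'.npz');im,M,K=d['im'],d['M'],d['K']
    for k,x,y in items:
        r,h=O[k][:2];f0=feat(wproj(M,K,cyl(x,y,r,h,z0)))
        o=blob(im,tuple(int(t) for t in f0[:2].round()),R_)
        q=least_squares(lambda p:(feat(wproj(M,K,cyl(*p,r,h,z0)))-o)[:2],[x,y])
        print(k,q.x.round(1),'size',o[2:],feat(wproj(M,K,cyl(*q.x,r,h,z0)))[2:].round(1))
E
python3 - <<'E'
from h import *
wfit('w1',[('fl',428,-377),('fs',565,-157),('bs',415,-188)])
E
```

```text
fl [ 430.6 -372.8] size [53. 53.] [53.8 54.3]
fs [ 567.9 -153.2] size [44. 34.] [45.3 36.1]
bs [ 417.  -185.3] size [40. 38.] [42.2 40.5]
```

```bash
python3 -m pendant '[[1,[13.9,-14.8,0],[0,0,0]],[1,[13.9,-14.8,0],[0,0,0]],[1,[13.9,-14.8,0],[0,0,0]],[1,[13.9,-14.8,0],[0,0,0]],[1,[13.9,-14.8,5],[0,0,0]],[1,[13.9,-14.8,11],[0,0,0]],[1,[13.9,-14.8,15],[0,0,0]],[1,[13.9,-14.8,19],[0,0,0]],[1,[13.9,-14.8,21.4],[0,0,0]],[1,[13.9,-14.8,21.4],[0,0,0]],[1,[13.9,-14.8,21.4],[0,0,0]],[-1,[13.9,-14.8,21.4],[0,0,0]],[-1,[13.9,-14.8,21.4],[0,0,0]],[-1,[13.9,-14.8,21.4],[0,0,0]],[-1,[13.9,-14.8,21.4],[0,0,0]],[-1,[13.9,-14.8,21.4],[0,0,0]],[-1,[13.9,-14.8,21.4],[0,0,0]],[-1,[13.9,-14.8,21.4],[0,0,0]],[-1,[13.9,-14.8,21.4],[0,0,0]]]'
```

```text
time_s: 3.78
tool_pos: [569.3, -152.8, 37.1]
ee_rot: [0.0, 1.0, 0.0, 0.0]
ft_force: [-1.3, -0.2, 6.2]
grip_width: 26.9
grip_force: 58.8
```

```bash
python3 -m pendant '[[-1,[0,0,-2],[0,0,0]],[-1,[0,0,-6],[0,0,0]],[-1,[0,0,-10],[0,0,0]],[-1,[-5,1,-10],[0,0,0]],[-1,[-10,2.1,-10],[0,0,0]],[-1,[-15.1,3.2,-10],[0,0,0]],[-1,[-15.1,3.2,-8],[0,0,0]],[-1,[-15.1,3.2,-5],[0,0,0]],[-1,[-15.1,3.2,-4],[0,0,0]],[-1,[-15.1,3.2,-4],[0,0,0]]]'
python3 - <<'E'
from h import *
ov('w2',[(417,-185.3,27,12),(418,-185,14,84)])
E
```

```text
time_s: 5.03
tool_pos: [417.7, -184.4, 75.8]
ee_rot: [-0.0, 1.0, -0.0, -0.001]
ft_force: [-0.3, -0.5, -0.5]
grip_width: 27.0
grip_force: 59.1
```

View pics/w2.png

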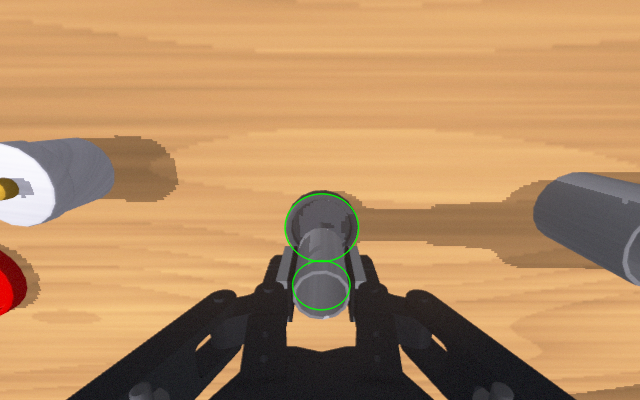

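```bash
python3 -m pendant '[[-1,[0,0,1.5],[0,0,0]],[-1,[0,0,2.7],[0,0,0]],[-1,[0,0,3.2],[0,0,0]],[-1,[0,0,3.25],[0,0,0]],[-1,[0,0,3.25],[0,0,0]],[-0.2,[0,0,3.25],[0,0,0]],[0.2,[0,0,3.25],[0,0,0]],[1,[0,0,3.25],[0,0,0]],[1,[0,0,3.25],[0,0,0]],[1,[0,0,0],[0,0,0]],[1,[0,0,-5],[0,0,0]],[1,[0,0,-10],[0,0,0]],[1,[0,0,-16],[0,0,0]],[1,[0,0,-16],[0,0,0]]]'
python3 - <<'E'
from h import *
ov('w3',[(417,-185.3,27,12),(417,-185.3,14,56),(430.6,-372.8,27,67)])
wfit('w3',[('fl',430,-373)],R_=60)
E
```

```text
time_s: 6.82
tool_pos: [420.5, -186.2, 241.1]
ee_rot: [0.003, 1.0, -0.0, 0.005]
ft_force: [0.2, -0.2, -0.8]
grip_width: 85.6
grip_force: 0.0
fl [ 431.  -372.8] size [73. 53.] [74.2 54.9]
```

View pics/w3.png

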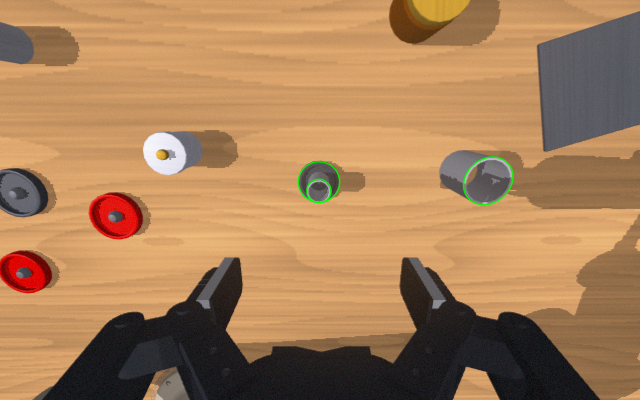

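S stands in its base, and both rim overlays coincide near (319,185). L is confirmed at (431,-373), so I'll fetch it next.

```bash
python3 -m pendant '[[1,[1.3,6,0],[0,0,0]],[1,[1.3,12,0],[0,0,0]],[1,[1.3,18.8,0],[0,0,0]],[1,[1.3,18.8,0],[0,0,0]],[1,[1.3,18.8,5],[0,0,0]],[1,[1.3,18.8,10],[0,0,0]],[1,[1.3,18.8,14],[0,0,0]],[1,[1.3,18.8,17],[0,0,0]],[1,[1.3,18.8,19],[0,0,0]],[1,[1.3,18.8,19],[0,0,0]],[1,[1.3,18.8,19],[0,0,0]],[-1,[1.3,18.8,19],[0,0,0]],[-1,[1.3,18.8,19],[0,0,0]],[-1,[1.3,18.8,19],[0,0,0]],[-1,[1.3,18.8,19],[0,0,0]],[-1,[1.3,18.8,19],[0,0,0]]]'
```

```text
time_s: 8.88
tool_pos: [431.4, -373.0, 47.6]
ee_rot: [0.001, 1.0, -0.0, 0.001]
ft_force: [-1.6, 1.8, 6.1]
grip_width: 53.1
grip_force: 62.6
```

```bash
python3 -m pendant '[[-1,[0,0,-3],[0,0,0]],[-1,[0,0,-9],[0,0,0]],[-1,[0,0,-15],[0,0,0]],[-1,[0,-5,-15],[0,0,0]],[-1,[0,-11,-15],[0,0,0]],[-1,[0,-17,-15],[0,0,0]],[-1,[0,-23,-15],[0,0,0]],[-1,[0,-29,-15],[0,0,0]],[-1,[0,-35,-15],[0,0,0]],[-1,[0,-41,-15],[0,0,0]],[-1,[1,-47,-15],[0,0,0]],[-1,[2,-53,-15],[0,0,0]],[-1,[2.6,-59,-15],[0,0,0]],[-1,[2.6,-64,-15],[0,0,0]],[-1,[2.6,-67.3,-15],[0,0,0]],[-1,[2.6,-67.3,-15],[0,0,0]],[-1,[2.6,-67.3,-15],[0,0,0]],[-1,[2.6,-67.3,-15],[0,0,0]]]'
python3 - <<'E'
from h import *
ov('w4',[(457,378,40,12),(606,328,47,12),(402,216,33,12),(577,168,20,58),(460,300,27,219)])
try: wfit('w4',[('bl',457,378),('bxl',606,328),('bm',402,216),('fm',577,168)])
except Exception as e: print(e)
E
```

```text
time_s: 11.12
tool_pos: [456.9, 299.2, 196.2]
ee_rot: [0.0, 1.0, -0.001, -0.0]
ft_force: [-0.1, -0.4, -2.6]
grip_width: 52.3
grip_force: 64.0
bl [458.7 377.7] size [70. 66.] [71.3 69.3]
bxl [602.6 328.8] size [89. 80.] [ 96.  109.6]
bm [389.1 226. ] size [73. 69.] [55.1 52.4]
fm [578.5 166.2] size [71. 56.] [72.5 57. ]
```

View pics/w4.png

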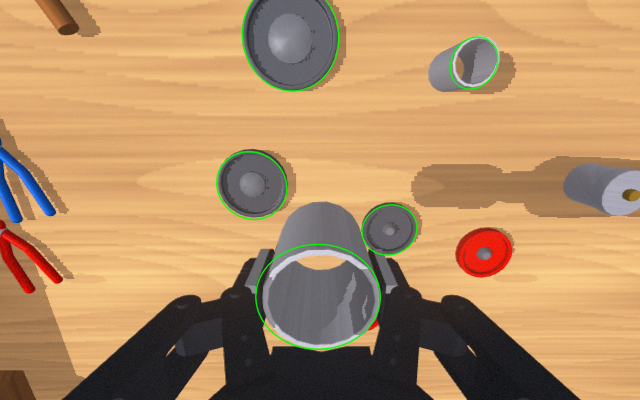

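Overlays fit well: base L is centred at (252,185) px, base XL at (290,40), base M at (389,229) and flask M at (465,63). Now I'll place L.

```bash
python3 -m pendant '[[-1,[0.1,-4,0],[0,0,0]],[-1,[0.1,-7.85,0],[0,0,0]],[-1,[0.1,-7.85,3],[0,0,0]],[-1,[0.1,-7.85,8],[0,0,0]],[-1,[0.1,-7.85,11],[0,0,0]],[-1,[0.1,-7.85,13],[0,0,0]],[-1,[0.1,-7.85,13.8],[0,0,0]],[-1,[0.1,-7.85,14.25],[0,0,0]],[-1,[0.1,-7.85,14.25],[0,0,0]],[-1,[0.1,-7.85,14.25],[0,0,0]],[0.4,[0.1,-7.85,14.25],[0,0,0]],[1,[0.1,-7.85,14.25],[0,0,0]],[1,[0.1,-7.85,14.25],[0,0,0]],[1,[0.1,-7.85,12],[0,0,0]],[1,[0.1,-7.85,7],[0,0,0]],[1,[0.1,-7.85,1],[0,0,0]],[1,[0.1,-7.85,-4],[0,0,0]],[1,[0.1,-7.85,-4],[0,0,0]],[1,[0.1,-7.85,-4],[0,0,0]]]'
python3 - <<'E'
from h import *
ov('w5',[(458,377.7,40,12),(606,328,47,12),(402,216,33,12),(458,377.7,27,73),(578.5,167,20,58)])
E
```

```text
time_s: 13.55
tool_pos: [457.6, 378.5, 235.7]
ee_rot: [0.0, 1.0, -0.0, -0.0]
ft_force: [-0.3, -0.1, -0.6]
grip_width: 85.3
grip_force: 0.0
```

View pics/w5.png

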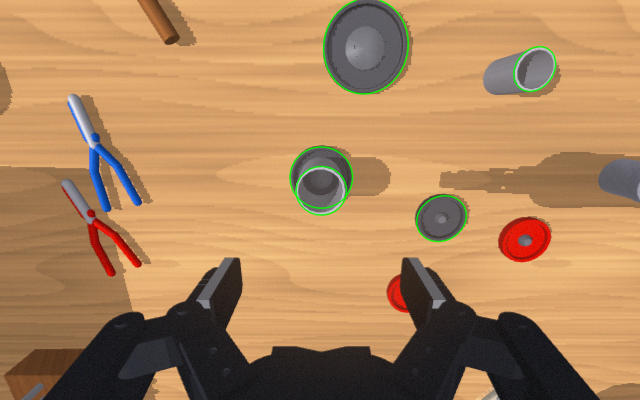

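L is seated, with the rim and base overlays matching near (322,180). M is next.

```bash
python3 -m pendant '[[1,[3,5,0],[0,0,0]],[1,[6,10.5,0],[0,0,0]],[1,[9,15.8,0],[0,0,0]],[1,[12.1,21.1,0],[0,0,0]],[1,[12.1,21.1,0],[0,0,0]],[1,[12.1,21.1,5],[0,0,0]],[1,[12.1,21.1,10],[0,0,0]],[1,[12.1,21.1,14],[0,0,0]],[1,[12.1,21.1,18],[0,0,0]],[1,[12.1,21.1,19.5],[0,0,0]],[1,[12.1,21.1,19.5],[0,0,0]],[1,[12.1,21.1,19.5],[0,0,0]],[-1,[12.1,21.1,19.5],[0,0,0]],[-1,[12.1,21.1,19.5],[0,0,0]],[-1,[12.1,21.1,19.5],[0,0,0]],[-1,[12.1,21.1,19.5],[0,0,0]],[-1,[12.1,21.1,19.5],[0,0,0]],[-1,[12.1,21.1,19.5],[0,0,0]]]'
```

```text
time_s: 15.85
tool_pos: [579.5, 167.8, 42.4]
ee_rot: [-0.0, 1.0, -0.0, 0.001]
ft_force: [-1.6, 0.0, 4.8]
grip_width: 39.2
grip_force: 59.8
```

```bash
python3 -m pendant '[[-1,[0,0,-2],[0,0,0]],[-1,[0,0,-6],[0,0,0]],[-1,[-3,-1,-9],[0,0,0]],[-1,[-8,-2,-9],[0,0,0]],[-1,[-13,-3.5,-9],[0,0,0]],[-1,[-17.7,-4.85,-9],[0,0,0]],[-1,[-17.7,-4.85,-9],[0,0,0]],[-1,[-17.7,-4.85,-6],[0,0,0]],[-1,[-17.7,-4.85,-3],[0,0,0]],[-1,[-17.7,-4.85,-1.3],[0,0,0]],[-1,[-17.7,-4.85,-0.8],[0,0,0]],[-1,[-17.7,-4.85,-0.75],[0,0,0]],[-1,[-17.7,-4.85,-0.75],[0,0,0]]]'
python3 -m pendant '[[0.1,[0,0,0],[0,0,0]],[1,[0,0,0],[0,0,0]],[1,[0,0,0],[0,0,0]],[1,[0,0,-2],[0,0,0]],[1,[0,0,-7],[0,0,0]],[1,[0,0,-13],[0,0,0]],[1,[0,0,-19],[0,0,0]],[1,[5,4,-19],[0,0,0]],[1,[10,8,-19],[0,0,0]],[1,[15,12,-19],[0,0,0]],[1,[20,16,-19],[0,0,0]],[1,[20,16,-19],[0,0,0]],[1,[20,16,-19],[0,0,0]],[1,[20,16,-19],[0,0,0]]]'
python3 - <<'E'
from h import *
ov('w6',[(402,216,33,12),(402,216,20,64),(701,-5,34,75),(606,328,47,12)])
try: wfit('w6',[('fxl',701,-5)],R_=60)
except Exception as e: print(e)
E
```

```text
time_s: 17.48
tool_pos: [403.0, 216.5, 49.3]
ee_rot: [-0.0, 1.0, -0.0, 0.001]
ft_force: [0.8, 0.0, -1.5]
grip_width: 39.3
grip_force: 60.6
time_s: 19.23
tool_pos: [600.7, 57.4, 238.8]
ee_rot: [-0.0, 1.0, 0.0, -0.0]
ft_force: [0.8, -0.2, 0.0]
grip_width: 85.4
grip_force: 0.0
fxl [695.9  -6.4] size [76. 74.] [76.7 75.3]
```

View pics/w6.png

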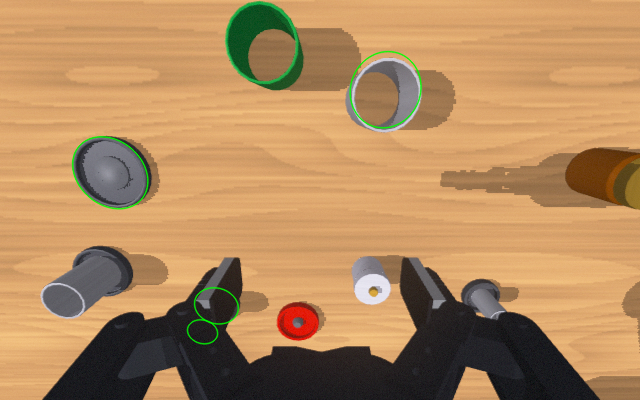

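```bash
python3 -m pendant '[[1,[5,3,0],[0,0,0]],[1,[9.5,6.4,0],[0,0,0]],[1,[9.5,6.4,0],[0,0,0]],[1,[9.5,6.4,0],[0,0,0]],[1,[9.5,6.4,5],[0,0,0]],[1,[9.5,6.4,9],[0,0,0]],[1,[9.5,6.4,12],[0,0,0]],[1,[9.5,6.4,12],[0,0,0]],[1,[9.5,6.4,12],[0,0,0]]]'
python3 - <<'E'
from h import *
ov('w7',[(696,-6.4,34,75)])
E
```

```text
time_s: 20.4
tool_pos: [697.3, -6.9, 120.8]
ee_rot: [0.0, 1.0, 0.0, 0.001]
ft_force: [0.2, 0.4, -0.7]
grip_width: 85.4
grip_force: 0.0
```

View pics/w7.png

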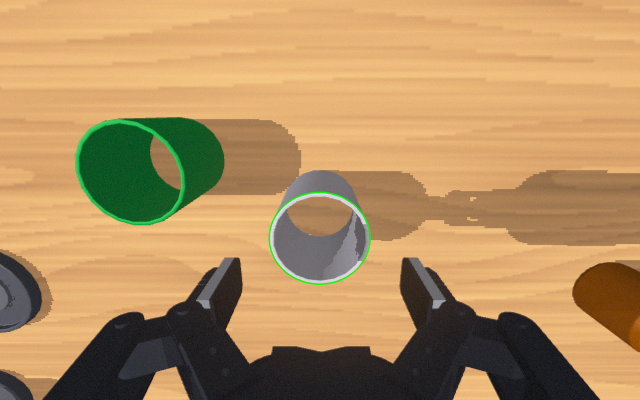

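The XL rim at (320,238) px is centred on the overlay and between the fingers. I'll descend and grip it.

```bash
python3 -m pendant '[[1,[-0.1,0,2],[0,0,0]],[1,[-0.1,0,4],[0,0,0]],[1,[-0.1,0,6],[0,0,0]],[1,[-0.1,0,6.8],[0,0,0]],[1,[-0.1,0,6.8],[0,0,0]],[1,[-0.1,0,6.8],[0,0,0]],[-1,[-0.1,0,6.8],[0,0,0]],[-1,[-0.1,0,6.8],[0,0,0]],[-1,[-0.1,0,6.8],[0,0,0]],[-1,[-0.1,0,6.8],[0,0,0]],[-1,[-0.1,0,6.8],[0,0,0]]]'
```

```text
time_s: 21.82
tool_pos: [696.9, -7.4, 52.4]
ee_rot: [-0.0, 1.0, -0.0, 0.001]
ft_force: [-0.9, 1.0, 5.6]
grip_width: 66.0
grip_force: 68.2
```

```bash
python3 -m pendant '[[-1,[0,0,-3],[0,0,0]],[-1,[0,0,-8],[0,0,0]],[-1,[0,0,-13],[0,0,0]],[-1,[-3,-5,-14],[0,0,0]],[-1,[-5,-10,-14],[0,0,0]],[-1,[-7,-15,-14],[0,0,0]],[-1,[-8,-19,-14],[0,0,0]],[-1,[-9.1,-23.5,-14],[0,0,0]],[-1,[-9.1,-23.5,-14],[0,0,0]],[-1,[-9.1,-23.5,-14],[0,0,0]],[-1,[-9.1,-23.5,-14],[0,0,0]]]'
python3 - <<'E'
from h import *
ov('w8',[(606,328,47,12),(606,228,34,214)])
try: wfit('w8',[('bxl',606,328)],R_=70)
except Exception as e: print(e)
E
```

```text
time_s: 23.2
tool_pos: [605.1, 226.1, 190.2]
ee_rot: [0.0, 1.0, -0.001, -0.0]
ft_force: [0.8, 0.8, -3.7]
grip_width: 66.0
grip_force: 69.3
bxl [606.7 328.8] size [83. 80.] [85.8 82.3]
```

View pics/w8.png

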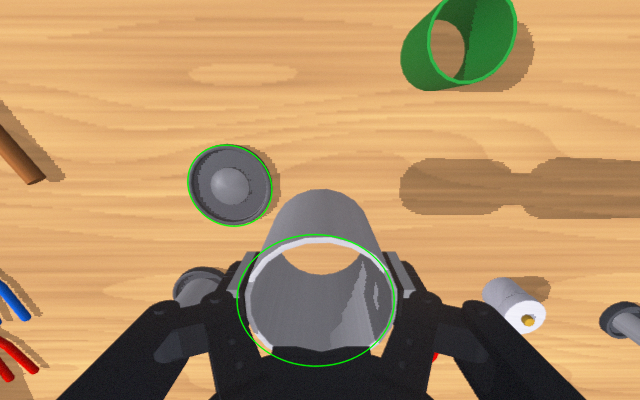

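Base XL at (230,185) px fits at (606.5,328.7). Lowering XL into it.

```bash
python3 -m pendant '[[-1,[0.1,-5,0],[0,0,0]],[-1,[0.1,-10.2,0],[0,0,0]],[-1,[0.1,-10.2,0],[0,0,0]],[-1,[0.1,-10.2,4],[0,0,0]],[-1,[0.1,-10.2,8],[0,0,0]],[-1,[0.1,-10.2,11],[0,0,0]],[-1,[0.1,-10.2,12.5],[0,0,0]],[-1,[0.1,-10.2,13.1],[0,0,0]],[-1,[0.1,-10.2,13.2],[0,0,0]],[-1,[0.1,-10.2,13.2],[0,0,0]],[1,[0.1,-10.2,13.2],[0,0,0]],[1,[0.1,-10.2,13.2],[0,0,0]],[1,[0.1,-10.2,13.2],[0,0,0]],[1,[0.1,-10.2,11.5],[0,0,0]],[1,[0.1,-10.2,8],[0,0,0]],[1,[0.1,-10.2,3],[0,0,0]],[1,[0.1,-10.2,-3],[0,0,0]],[1,[0.1,-10.2,-8],[0,0,0]]]'
python3 -m pendant '[[1,[-6,5,0],[0,0,0]],[1,[-12,8,0],[0,0,0]],[1,[-18,10,0],[0,0,0]],[1,[-24,12,0],[0,0,0]],[1,[-24,12,0],[0,0,0]],[1,[-24,12,0],[0,0,0]],[1,[-24,12,0],[0,0,0]]]'
python3 - <<'E'
from h import *
ov('w9',[(606.5,328.7,47,12),(606.5,328.7,34,81),(402,216,33,12),(402,216,20,64),(458,377.7,27,73)])
E
```

```text
time_s: 25.5
tool_pos: [606.3, 329.5, 275.0]
ee_rot: [-0.001, 1.0, -0.0, 0.002]
ft_force: [0.4, -0.7, 0.7]
grip_width: 85.1
grip_force: 0.0
time_s: 26.38
tool_pos: [368.1, 210.1, 271.5]
ee_rot: [-0.0, 1.0, -0.0, 0.001]
ft_force: [0.2, 0.3, 0.3]
grip_width: 85.0
grip_force: 0.0
```

View pics/w9.png

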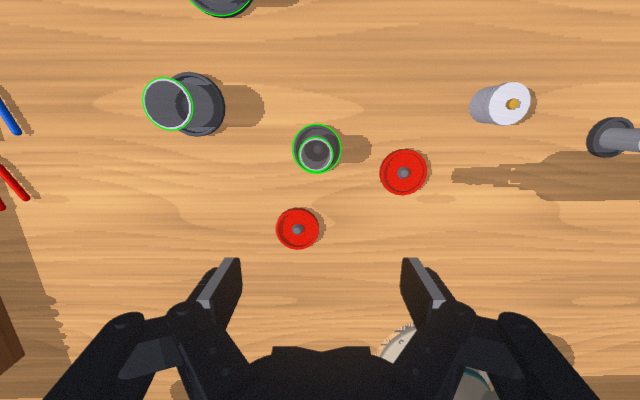

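M at (316,150) and L are both seated. I'll check all four from the side camera.

Run:
```python
from h import *
S=env.capture('side')
B=dict(xl=(604,325.5,34,75),l=(455.5,375,27,67),m=(400,213,20,58),s=(415,-188,14,50))
for x,y,r,h in B.values():
    a=np.linspace(0,6.283,60)
    cv2.polylines(S,[np.int32(proj('side',np.c_[x+r*np.cos(a),y+r*np.sin(a),0*a+h+6])*16)],True,(0,255,0),1,cv2.LINE_AA,4)
cv2.imwrite('pics/side1.png',cv2.resize(S[120:380,200:440],None,fx=2.3,fy=2.3,interpolation=cv2.INTER_CUBIC))
```

```text
(no output)
```

View pics/side1.png

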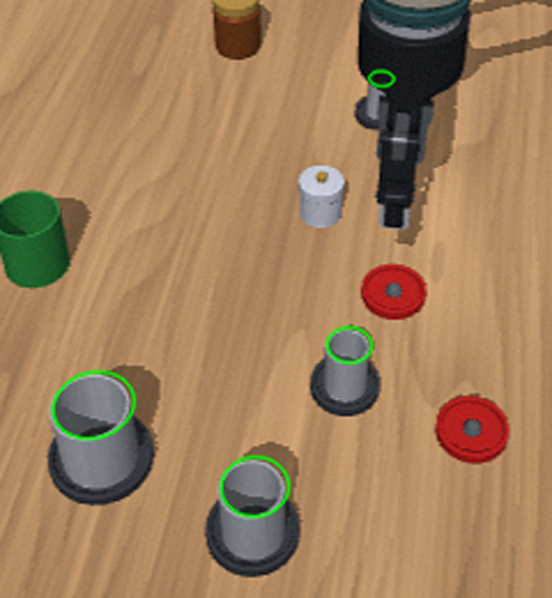

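All the flasks stand upright at the seated height: XL (95,405), L (253,487), M (349,345), with S (380,80) partly hidden but checked earlier. The jar and tin haven't moved.

```bash
python3 -c "
from station import env
print(env.sign_off())"
```

```text
the job is handed in; nothing more can be done
None
```

All four flasks stand upright in the bases of their own size, the jar and tin were not touched, and the job is handed in at about 26 s of robot time; sign-off returned no verdict.

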